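# Lock the cam-arm cap onto the rinse-water port

## Robot

A 6-joint arm with a two-finger parallel gripper is mounted at the origin on the work surface. World frame = base frame: x ahead of the robot, y to its left, z up, the work surface at z = 0. Lengths are in m, angles in rad, forces in N, time in s.
With the tool pointing down it reaches from about 0.3 to 0.775 m from the base axis. Payload 14.6 kg.
Tool frame: the origin (TCP) lies midway between the tips of the shut fingers; the grasp point (between the pads) lies 19 mm behind it (grasp_offset is the distance from the TCP to the grasp point, in m); z points along the fingers, y is the line along which they close (so a half turn about z gives the same grasp; the last joint's range is limited). The gripper opens to 94 mm and grips with 3 to 60 N. Pads are 16 mm wide; open, the fingers measure 119 mm over their backs; the gripper's body (75 mm by 177 mm) begins 78 mm behind the grasp point.
Start: joints at [-1.217, 0.3, 1.521, -0, 1.321, -0.067], TCP at [0.225, -0.502, 0.205] pointing down, gripper open.
Joint ranges: [-3.03, 3.03], [-0.79, 2.21], [0.23, 2.52], [-1.04, 4.18], [0, 3.07], [-2.55, 2.55]. Speed limits (rad/s): [2.22, 2.22, 2.57, 3.14, 3.14, 3.14].

## Interface

Orientations are given as [roll, pitch, yaw] about the fixed x, y, z axes, in that order (R = Rz(yaw) Ry(pitch) Rx(roll)).
In Python, from station import * gives the robot as it stands. The module is installed in compiled form; this text tells all that it offers.
- The arm moves only by the tool send_rows, never from a script. Its argument "rows" is a list of rows, each an object of numbers: "dx", "dy", "dz": the shift along the tool's x, y, z in mm; "roll": the turn about the tool's z in degrees; "jaw": the closure, from -1 (fully open) to 1 (shut). In form: [{"dx": .., "dy": .., "dz": .., "roll": .., "jaw": ..}, ...]. A call has 1 to 12 rows; each row shifts and turns the commanded pose from where the row before left it, along the tool's axes as they then stand; what a row does not reach is not made up. A row lasts 1/12 s, in which the tool goes at most 41.7 mm and 7.16 degrees, less where a joint would pass 70% of its speed; a pose out of reach is approached as far as the arm can. A call is refused whole if a number of a shift passes 41.7 or a number of a turn 7.16, either way. A call with a gripper value outside its range is refused whole. The fingers move at their own pace and stop on an object; "force" is the grip in N (left out, the last holds). Time passes only in rows, so rows that do not move let the fingers close. It gives the time, the measured TCP pose, the force, the opening and the grip force at its end, in the units of the state.
- get_obs(): the state, without advancing time (a new reading comes with each control period).
- camera(name): name is "scene" or "top" or "wrist"; returns a dict with "frame" (420x560x3 uint8, red, green, blue), "z_map" (420x560 float32, m along the optical axis (not along the pixel's ray), 0 where there is no reading), "camera_matrix" (3x3 intrinsics, pixels), "D" ([k1, k2, p1, p2, k3] as OpenCV has them; the pictures are not rectified), "rvec" (rotation vector, rad) and "tvec" (3), from world to camera coordinates, as OpenCV has them. Camera axes: x right, y down, z forward; pixel columns grow to the right and rows downward; lengths in m; the calibration is good to about 2 mm. A picture is of the moment at which its call begins.
- hand_in(): hands the job in; it is judged then, once.
The state is a dict: "time_s": time; "qpos": joint angles; "joint_vel": joint speeds; "tau": joint torques, N m; "ee_pos": TCP position; "eef_rot": TCP orientation; "force": force on the tool from outside, world axes, zero at the start; "moment": the same for the moment, N m; "grip_width": finger opening in m; "grip_force": force on a finger pad.
Only numpy, scipy, OpenCV 4.12 (cv2) and the standard library are available. Lean on these libraries where they do the work, as an engineer would, in place of code of your own. Each camera call takes 0.05 s, during which the arm holds its last target. There are 200 camera calls.

## Task

Cap the rinse-water port: put the cap coupler over the grooved steel stub and, with its arms still out, push it straight down by feel, firmly but without ramming, until its seal stops giving and it is fully home. Then swing its two cam arms down together, neither running well ahead of the other and without forcing them, until both hang straight down against its sides, and let go. Leave the other things on the counter alone.

Things in the scene. Friction and masses are not known exactly. Their poses are not given: they have to be found in the camera images.
- coupler_center (a point): The cap coupler: plain metal cup, closed top, bore down, 44 mm diameter (47 at the top rim), 42 mm high, bore 35 mm wide, 33 mm deep, about 0.3 kg. Point: on its axis, half-way up (21 mm above its lower edge). z up; cam arms are hinged on its +y and -y sides, its bare sides for gripping face +x and -x. Its yaw on the adapter does not matter.
- cam_a (a joint): Cam arm on the coupler's +y side, a steel bar 12 mm wide, 8 mm thick. 0 = straight out level, negative = raised, 1.57 = straight down against the coupler's side (end stop, locked; the arms' outer faces are then 60 mm apart). Stiff: 0.07 N m moves it (5 N at 14 mm from its pin), it stays where left. Over 30 N of the fingers on it bends it.
- cam_b (a joint): The same cam arm on the coupler's -y side, same meaning of its values (both grow as the arms go down).
- cam_a_pin (a point): Pin that cam arm a turns on: 26 mm out from the coupler's axis towards its +y side, 1 mm below coupler_center. Inside, a 12 mm cam swings under the adapter's lip as the arm comes down.
- cam_b_pin (a point): Pin of cam arm b, 26 mm out towards the coupler's -y side.
- cam_a_tip (a point): Middle of the free end of cam arm a, 55 mm from its pin.
- cam_b_tip (a point): Middle of the free end of cam arm b, 55 mm from its pin.
- port_base (a point): Foot of the grooved stub (adapter), on its axis, at the steel deck of a low white unit (140 x 160 mm, deck 50 mm above the counter); z up. The stub's lip stands 72 to 92 mm above this point, differently each time: it is screwed in more or less far. Lip 32 mm wide, 8 mm tall, 4 mm of it a lead-in taper; then a groove 22 mm wide, 18 mm tall, and a 30 mm collar.
- seal (a joint): Travel of the black rubber seal, 21 mm wide, on top of the stub: 0 = untouched, 10 mm above the lip, 0.008 = the hard stop, coupler fully home. The coupler's weight does not move it; a further push of about 12 N makes it drag down, it stays where left. At 0 a coupler resting on it has coupler_center 2 mm below the lip's top, fully home 10 mm below. Over 35 N squashes it.
- jar: Bystander, to be left alone: low amber jar with a white lid, 54 mm diameter, 62 mm high. Origin under its middle.
- beaker: Bystander, to be left alone: open steel beaker, 60 mm diameter, 65 mm high. Origin under its middle.
- detergent: Bystander, to be left alone: white detergent bottle, 72 mm diameter, 150 mm high. Origin under its middle.
- tray: Bystander, to be left alone: open steel instrument tray, 110 x 160 x 30 mm. Origin under its middle.
- brush: Bystander, to be left alone: white cleaning brush, 170 mm long, lying flat. Origin under its middle.
- spanner: Bystander, to be left alone: steel spanner, 160 mm long, lying flat. Origin under its middle.
- washer: Bystander, to be left alone: flat black rubber ring, 60 mm across, 8 mm thick. Origin under its middle.
Mind the look-alikes: they are no part of the job. Leave any purple look-alike of the part that bears port_base alone.

How it is judged:
By the outcome, as a careful person would: the job done as asked, in the order asked, and still so for the second after the job is handed in, with the robot touching nothing.
It also fails if it takes over 67 s, if anything falls off the work surface, if the arm or the gripper's body presses on something with over 40 N, if the wrist force passes 120 N, or if a joint passes its speed limit or range.

## Working session

There is one attempt and no reset: what is moved stays moved. The work goes in short steps, Python scripts to look and compute and a tool call to move; the robot and the scene stay as the last step left them, time stands still between calls to the robot, and variables do not carry over. Pictures are saved under pics/ and viewed, at most 10 in all, crops included, and the job is handed in when it is done.

Besides the shell and the picture viewer there is one more tool, called after "Request:" as name(argument=value, ...) on one line, values as JSON. send_rows: Moves the arm, as the interface text tells. Its arguments: {"type":"object","properties":{"rows":{"type":"array"},"force":{"type":"number"}},"required":["rows"]}

```bash
mkdir -p pics; cat > h.py <<'E'
from station import *
import numpy as np, cv2
def world(c,mask=None):
    z=c["z_map"]; h,w=z.shape
    u,v=np.meshgrid(np.arange(w),np.arange(h))
    p=cv2.undistortPoints(np.stack([u,v],-1).reshape(-1,1,2).astype(np.float32),c["camera_matrix"],c["D"]).reshape(h,w,2)
    P=np.dstack([p[...,0]*z,p[...,1]*z,z])
    R=cv2.Rodrigues(np.array(c["rvec"],float))[0]
    W=(P-np.array(c["tvec"]).ravel())@R
    W[z<=0]=np.nan
    return W
E
python3 - <<'E'
from h import *
for n in("scene","top"):
    c=camera(n); np.savez(n+".npz",W=world(c),f=c["frame"])
    cv2.imwrite(f"pics/{n}0.png",cv2.resize(c["frame"][...,::-1],(784,588)))
print(get_obs())
E
```

```text
{'time_s': 0.1, 'qpos': array([-1.21661319e+00,  3.00410086e-01,  1.52150458e+00, -2.44298429e-05,
        1.32070076e+00, -6.66218321e-02]), 'joint_vel': array([-0.00095199, -0.0012316 , -0.00216222, -0.00060293,  0.00052766,
        0.00032239]), 'tau': array([ 7.48861180e-05, -5.32646370e+01, -3.53283048e+01,  7.09125493e-02,
        2.34738673e-02, -6.74918101e-05]), 'ee_pos': array([ 0.22457276, -0.50181014,  0.20495216]), 'eef_rot': array([-3.14057057e+00, -4.44776598e-05,  4.20811006e-01]), 'force': array([-0.87615316,  0.4260581 , -0.0372792 ]), 'moment': array([-0.00268445,  0.00850506,  0.03595911]), 'grip_force': 0.0, 'grip_width': 0.09412174589006088}
```

View pics/scene0.png

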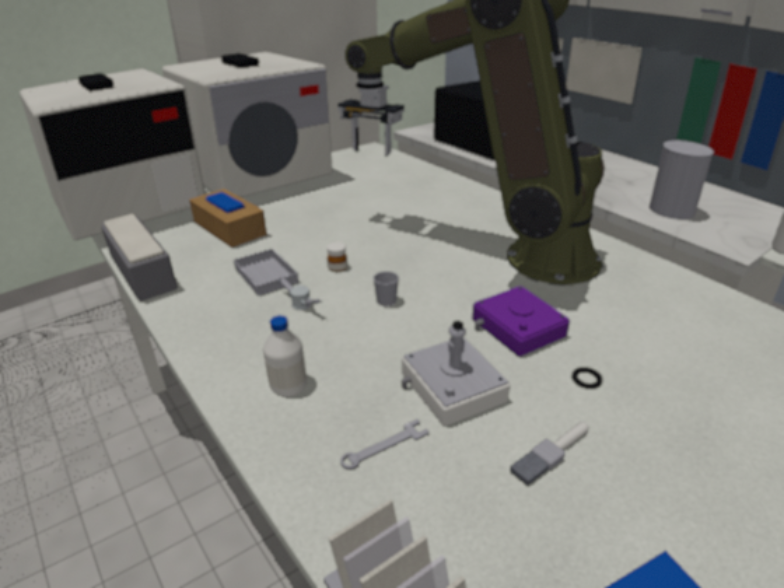

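View pics/top0.png

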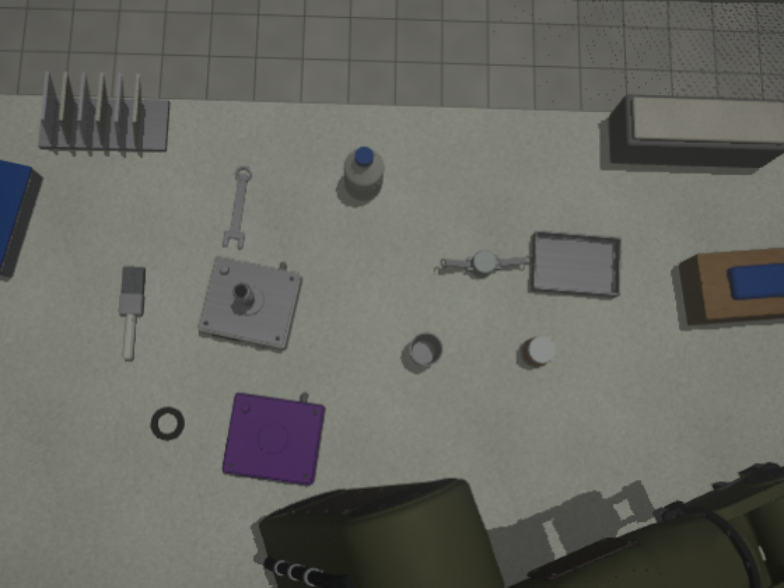

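The top view shows the coupler at (485,262) with its arms out to either side, one tip near the tray at (530,260). The stub's seal is at (241,292) on the white unit.

```bash
python3 - <<'E'
import numpy as np
d=np.load("top.npz");W=d["W"]
def reg(a,b,c,e): return W[int(b/1.4):int(e/1.4),int(a/1.4):int(c/1.4)].reshape(-1,3)
def show(n,p,lo,hi):
    q=p[(p[:,2]>lo)&(p[:,2]<hi)]
    if len(q): print(n,len(q),q.mean(0).round(4),q.min(0).round(4),q.max(0).round(4),(q.min(0)+q.max(0)).round(4)/2)
p=reg(425,235,545,290); print("zmax",np.nanpercentile(p[:,2],[50,90,99]))
show("coup top",p,.036,.06)
show("arm left",reg(430,245,468,285),.012,.04)
show("arm right",reg(502,245,527,285),.012,.04)
show("tip left",reg(430,245,448,285),.012,.04)
show("tip right",reg(518,245,529,285),.012,.04)
p=reg(195,250,305,350)
for lo,hi in((.04,.07),(.07,.1),(.1,.12),(.12,.135),(.135,.15),(.15,.17)): show("stub",p,lo,hi)
show("tray",reg(525,225,630,300),.01,.05)
show("jar",reg(515,325,565,380),.04,.1)
show("beaker",reg(400,325,450,380),.04,.1)
d=np.load("scene.npz");W=d["W"]
p=reg(440,315,475,380)
for lo,hi in((.07,.1),(.1,.12),(.12,.13),(.13,.14),(.14,.15),(.15,.17)): show("S stub",p,lo,hi)
p=reg(280,275,325,320);show("S coup",p,.036,.06)
E
```

```text
zmax [0.00226756 0.03444797 0.04815534]
coup top 321 [ 0.63   -0.216   0.0432] [ 0.5856 -0.3279  0.0361] [ 0.6824 -0.1414  0.0569] [ 0.634   -0.23465  0.0465 ]
arm left 38 [ 0.6277 -0.1831  0.0327] [ 0.6202 -0.1926  0.0161] [ 0.6402 -0.1714  0.0399] [ 0.6302 -0.182   0.028 ]
arm right 84 [ 0.6353 -0.2753  0.0319] [ 0.6276 -0.2985  0.0222] [ 0.6426 -0.2544  0.0397] [ 0.6351  -0.27645  0.03095]
tip right 29 [ 0.6372 -0.2921  0.0356] [ 0.6307 -0.3017  0.03  ] [ 0.6464 -0.2845  0.0397] [ 0.63855 -0.2931   0.0348 ]
stub 3295 [0.5432 0.1983 0.0508] [0.4637 0.1098 0.04  ] [0.6282 0.2903 0.07  ] [0.54595 0.20005 0.055  ]
stub 8 [0.5473 0.1991 0.0826] [0.5345 0.1863 0.0701] [0.599  0.2511 0.0964] [0.56675 0.2187  0.08325]
stub 30 [0.538  0.1937 0.1087] [0.5317 0.1855 0.1002] [0.5538 0.2095 0.1146] [0.5428 0.1975 0.1074]
stub 12 [0.5419 0.1954 0.1333] [0.5317 0.186  0.1297] [0.5602 0.2137 0.1349] [0.54595 0.19985 0.1323 ]
stub 110 [0.545  0.1993 0.142 ] [0.531  0.1848 0.1351] [0.5599 0.2162 0.1499] [0.54545 0.2005  0.1425 ]
stub 22 [0.5452 0.1991 0.1522] [0.536  0.1905 0.1503] [0.5547 0.2084 0
[... 429 characters left out ...]
 0.0702] [0.5613 0.2168 0.1   ] [0.5509  0.2075  0.08505]
S stub 87 [0.5535 0.2089 0.1105] [0.5375 0.1917 0.1003] [0.5626 0.2176 0.1199] [0.55005 0.20465 0.1101 ]
S stub 20 [0.5523 0.2082 0.1235] [0.5409 0.1998 0.1203] [0.5594 0.2134 0.1284] [0.55015 0.20655 0.12435]
S stub 60 [0.5536 0.2084 0.1366] [0.5348 0.1909 0.1311] [0.5625 0.2182 0.14  ] [0.54865 0.2046  0.13555]
S stub 47 [0.5494 0.2054 0.1459] [0.5361 0.1929 0.14  ] [0.5574 0.2154 0.15  ] [0.54675 0.2041  0.145  ]
S stub 15 [0.5465 0.2025 0.1507] [0.5394 0.1942 0.15  ] [0.5566 0.2113 0.1516] [0.548   0.20275 0.1508 ]
S coup 113 [ 0.6323 -0.2075  0.0412] [ 0.6113 -0.2938  0.0361] [ 0.6521 -0.1377  0.0488] [ 0.6317  -0.21575  0.04245]
```

Request:
send_rows(rows=[{"dx": 40.5, "dy": -8}, {"dx": 40.5, "dy": -8}, {"dx": 40.5, "dy": -8}, {"dx": 40.5, "dy": -8}, {"dx": 40.5, "dy": -8}, {"dx": 40.5, "dy": -8}, {"dx": 40.5, "dy": -8}, {"dx": 40.5, "dy": -8}, {"dx": 40.5, "dy": -8}, {"dx": 40.5, "dy": -8}, {"dx": 40.5, "dy": -8}, {"dx": 40.5, "dy": -8}])

```text
invalid input at $.rows[0]: expected keys dx, dy, dz, roll, jaw
```

Request:
send_rows(rows=[{"roll": -7.1}, {"roll": -7.1}, {"roll": -7.1}, {"roll": -7.1}, {"roll": -7.1}, {"roll": -7.1}, {"roll": -7.1}, {"roll": -7.1}, {"roll": -7.1}, {"roll": -7.1}, {}, {}])

```text
invalid input at $.rows[0]: expected keys dx, dy, dz, roll, jaw
```

```bash
python3 - <<'E'
from h import *
c=camera("wrist"); np.savez("w1.npz",W=world(c),f=c["frame"])
cv2.imwrite(f"pics/w1.png",cv2.resize(c["frame"][...,::-1],(784,588)))
o=get_obs();print(o["ee_pos"],o["eef_rot"],o["force"])
E
```

```text
[ 0.22461477 -0.5018388   0.20502432] [-3.14073312e+00 -7.26820105e-05  4.20833358e-01] [-0.07139899  1.00483682  0.35481646]
```

View pics/w1.png

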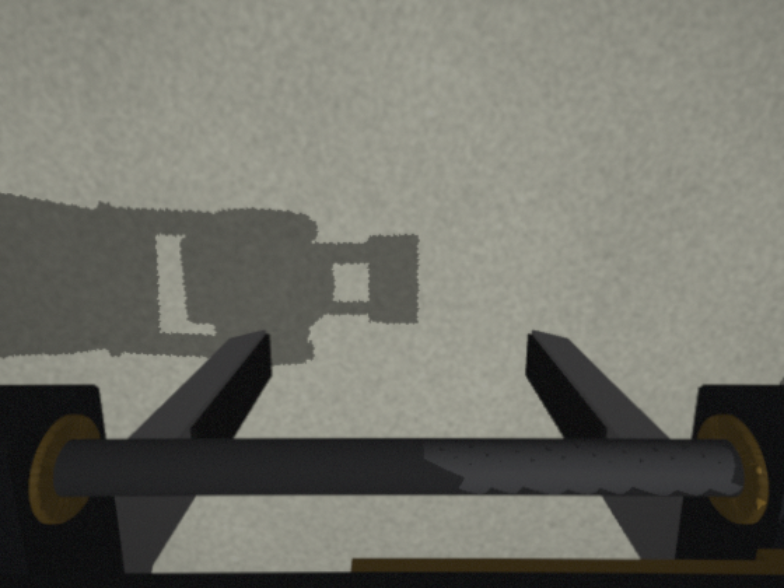

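The rows were refused because every key is required. The wrist view shows only empty counter between the fingers (tips at about (265,340) and (530,340)).

Request:
send_rows(rows=[{"dx": 40.5, "dy": -8, "dz": 0, "roll": 0, "jaw": -1}, {"dx": 40.5, "dy": -8, "dz": 0, "roll": 0, "jaw": -1}, {"dx": 40.5, "dy": -8, "dz": 0, "roll": 0, "jaw": -1}, {"dx": 40.5, "dy": -8, "dz": 0, "roll": 0, "jaw": -1}, {"dx": 40.5, "dy": -8, "dz": 0, "roll": 0, "jaw": -1}, {"dx": 40.5, "dy": -8, "dz": 0, "roll": 0, "jaw": -1}, {"dx": 40.5, "dy": -8, "dz": 0, "roll": 0, "jaw": -1}, {"dx": 40.5, "dy": -8, "dz": 0, "roll": 0, "jaw": -1}, {"dx": 40.5, "dy": -8, "dz": 0, "roll": 0, "jaw": -1}, {"dx": 40.5, "dy": -8, "dz": 0, "roll": 0, "jaw": -1}, {"dx": 40.5, "dy": -8, "dz": 0, "roll": 0, "jaw": -1}, {"dx": 40.5, "dy": -8, "dz": 0, "roll": 0, "jaw": -1}])

```text
time_s: 1.15
ee_pos: [0.6304, -0.2142, 0.2052]
eef_rot: [-3.141, 0.0, 0.421]
force: [-0.1, -1.6, 0.6]
grip_width: 0.0942
grip_force: 0.0
```

Request:
send_rows(rows=[{"dx": 0, "dy": 0, "dz": 0, "roll": -7.1, "jaw": -1}, {"dx": 0, "dy": 0, "dz": 0, "roll": -7.1, "jaw": -1}, {"dx": 0, "dy": 0, "dz": 0, "roll": -7.1, "jaw": -1}, {"dx": 0, "dy": 0, "dz": 0, "roll": -7.1, "jaw": -1}, {"dx": 0, "dy": 0, "dz": 0, "roll": -7.1, "jaw": -1}, {"dx": 0, "dy": 0, "dz": 0, "roll": -7.1, "jaw": -1}, {"dx": 0, "dy": 0, "dz": 0, "roll": -7.1, "jaw": -1}, {"dx": 0, "dy": 0, "dz": 0, "roll": -7.1, "jaw": -1}, {"dx": 0, "dy": 0, "dz": 0, "roll": -7.1, "jaw": -1}, {"dx": 0, "dy": 0, "dz": 0, "roll": -7.1, "jaw": -1}, {"dx": 0, "dy": 0, "dz": 0, "roll": 0, "jaw": -1}, {"dx": 0, "dy": 0, "dz": 0, "roll": 0, "jaw": -1}])

```text
time_s: 2.15
ee_pos: [0.629, -0.2158, 0.2052]
eef_rot: [-3.141, -0.0, 1.656]
force: [0.2, 0.2, 0.9]
grip_width: 0.0942
grip_force: 0.0
```

```bash
python3 - <<'E'
from h import *
c=camera("wrist"); np.savez("w1.npz",W=world(c),f=c["frame"])
cv2.imwrite(f"pics/w2.png",cv2.resize(c["frame"][...,::-1],(784,588)))
o=get_obs();print(o["ee_pos"],o["eef_rot"],o["force"])
E
```

```text
[ 0.6289946  -0.21584848  0.20523336] [-3.14125627e+00 -1.95967375e-04  1.65535976e+00] [-0.2814307   0.31363818 -0.50479656]
```

View pics/w2.png

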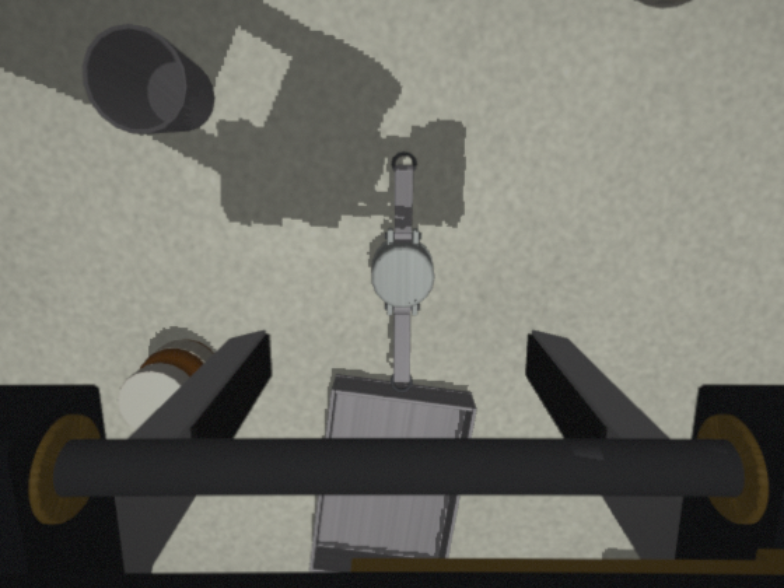

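The coupler top is at (403,275) and its arms run vertically in the image, so yaw is nearly matched. The far tip is at (403,162), and the near tip at (401,383) is right beside the tray edge.

```bash
python3 - <<'E'
import numpy as np
W=np.load("w1.npz")["W"]
def reg(a,b,c,e): return W[int(b/1.4):int(e/1.4),int(a/1.4):int(c/1.4)].reshape(-1,3)
def show(n,p,lo,hi):
    q=p[(p[:,2]>lo)&(p[:,2]<hi)]
    if len(q): print(n,len(q),q.mean(0).round(4),np.median(q,0).round(4),q.min(0).round(4),q.max(0).round(4),(q.min(0)+q.max(0)).round(4)/2)
show("top",reg(365,235,440,312),.039,.06)
for y in (155,170,185,200,215,320,335,350,365,378): show("arm%d"%y,reg(385,y,420,y+14),.012,.07)
show("rayedge",reg(325,375,480,392),.012,.06)
E
```

```text
top 1534 [ 0.6328 -0.2224  0.0418] [ 0.6328 -0.2223  0.0418] [ 0.6113 -0.2444  0.039 ] [ 0.654  -0.2018  0.0442] [ 0.63265 -0.2231   0.0416 ]
arm155 104 [ 0.627  -0.1463  0.0473] [ 0.6271 -0.1462  0.0473] [ 0.6194 -0.1507  0.0438] [ 0.635  -0.1419  0.0504] [ 0.6272 -0.1463  0.0471]
arm170 136 [ 0.6276 -0.1555  0.0489] [ 0.6276 -0.1555  0.049 ] [ 0.6209 -0.1601  0.0429] [ 0.6344 -0.1512  0.0519] [ 0.62765 -0.15565  0.0474 ]
arm185 129 [ 0.6283 -0.1655  0.0434] [ 0.6283 -0.1655  0.0434] [ 0.6226 -0.1701  0.0393] [ 0.6342 -0.1609  0.0479] [ 0.6284  -0.1655   0.04365]
arm200 130 [ 0.6293 -0.1748  0.0377] [ 0.6292 -0.1748  0.038 ] [ 0.6233 -0.1797  0.0332] [ 0.6354 -0.1701  0.0416] [ 0.62935 -0.1749   0.0374 ]
arm215 123 [ 0.63   -0.1856  0.0314] [ 0.6299 -0.1854  0.0313] [ 0.6242 -0.1907  0.0268] [ 0.6359 -0.1807  0.0347] [ 0.63005 -0.1857   0.03075]
arm320 116 [ 0.6357 -0.2617  0.0273] [ 0.6357 -0.2616  0.0274] [ 0.6299 -0.2667  0.0247] [ 0.6414 -0.2567  0.03  ] [ 0.63565 -0.2617   0.02735]
arm335 120 [ 0.6364 -0.2723  0.0303] [ 0.6364 -0.2725  0.0303] [ 0.6305 -0.2774  0.0276] [ 0.6423 -0.2672  0.0333] [ 0.63635 -0.2723   0.03045]
arm350 119 [ 0.6373 -0.2829  0.0333] [ 0.6375 -0.2829  0.0334] [ 0.6314 -0.2881  0.0308] [ 0.6432 -0.2781  0.0356] [ 0.6373  -0.28315  0.0332 ]
arm365 124 [ 0.6381 -0.2928  0.0358] [ 0.6381 -0.2927  0.0359] [ 0.632  -0.2998  0.0306] [ 0.6454 -0.2873  0.0384] [ 0.6387  -0.29355  0.0345 ]
arm378 133 [ 0.6383 -0.3067  0.0299] [ 0.638  -0.3063  0.0327] [ 0.6278 -0.318   0.0121] [ 0.654  -0.297   0.0392] [ 0.6409  -0.3075   0.02565]
rayedge 405 [ 0.6193 -0.3105  0.025 ] [ 0.6203 -0.3148  0.0239] [ 0.5877 -0.318   0.0121] [ 0.6552 -0.2946  0.0392] [ 0.62145 -0.3063   0.02565]
```

Request:
send_rows(rows=[{"dx": -7, "dy": 3, "dz": 0, "roll": 0.5, "jaw": -1}, {"dx": 0, "dy": 0, "dz": 25, "roll": 0, "jaw": -1}, {"dx": 0, "dy": 0, "dz": 25, "roll": 0, "jaw": -1}, {"dx": 0, "dy": 0, "dz": 25, "roll": 0, "jaw": -1}, {"dx": 0, "dy": 0, "dz": 25, "roll": 0, "jaw": -1}, {"dx": 0, "dy": 0, "dz": 25, "roll": 0, "jaw": -1}, {"dx": 0, "dy": 0, "dz": 25, "roll": 0, "jaw": -1}, {"dx": 0, "dy": 0, "dz": 25, "roll": 0, "jaw": -1}, {"dx": 0, "dy": 0, "dz": 15, "roll": 0, "jaw": -1}, {"dx": 0, "dy": 0, "dz": 10, "roll": 0, "jaw": -1}, {"dx": 0, "dy": 0, "dz": 0, "roll": 0, "jaw": -1}, {"dx": 0, "dy": 0, "dz": 0, "roll": 0, "jaw": -1}])

```text
time_s: 3.2
ee_pos: [0.6331, -0.2228, 0.0061]
eef_rot: [3.141, 0.0, 1.65]
force: [-0.3, 0.2, 0.2]
grip_width: 0.0941
grip_force: 0.0
```

Request:
send_rows(rows=[{"dx": 0, "dy": 0, "dz": 0, "roll": 0, "jaw": 0}, {"dx": 0, "dy": 0, "dz": 0, "roll": 0, "jaw": 0.1}, {"dx": 0, "dy": 0, "dz": 0, "roll": 0, "jaw": 1}, {"dx": 0, "dy": 0, "dz": 0, "roll": 0, "jaw": 1}, {"dx": 0, "dy": 0, "dz": 0, "roll": 0, "jaw": 1}, {"dx": 0, "dy": 0, "dz": 0, "roll": 0, "jaw": 1}, {"dx": 0, "dy": 0, "dz": 0, "roll": 0, "jaw": 1}, {"dx": 0, "dy": 0, "dz": 0, "roll": 0, "jaw": 1}, {"dx": 0, "dy": 0, "dz": 0, "roll": 0, "jaw": 1}, {"dx": 0, "dy": 0, "dz": 0, "roll": 0, "jaw": 1}], force=40)

```text
time_s: 4.03
ee_pos: [0.6327, -0.2225, 0.0055]
eef_rot: [-3.142, -0.0, 1.651]
force: [-0.8, -0.6, 0.5]
grip_width: 0.0437
grip_force: 40.0
```

Request:
send_rows(rows=[{"dx": 0, "dy": 0, "dz": -5, "roll": 0, "jaw": 1}, {"dx": 0, "dy": 0, "dz": -10, "roll": 0, "jaw": 1}, {"dx": 0, "dy": 0, "dz": -15, "roll": 0, "jaw": 1}, {"dx": 0, "dy": 0, "dz": -20, "roll": 0, "jaw": 1}, {"dx": 0, "dy": 0, "dz": -25, "roll": 0, "jaw": 1}, {"dx": 0, "dy": 0, "dz": -25, "roll": 0, "jaw": 1}, {"dx": 0, "dy": 0, "dz": -25, "roll": 0, "jaw": 1}, {"dx": 0, "dy": 0, "dz": -25, "roll": 0, "jaw": 1}, {"dx": 0, "dy": 0, "dz": -25, "roll": 0, "jaw": 1}, {"dx": 0, "dy": 0, "dz": -20, "roll": 0, "jaw": 1}, {"dx": 0, "dy": 0, "dz": -15, "roll": 0, "jaw": 1}, {"dx": 0, "dy": 0, "dz": 0, "roll": 0, "jaw": 1}])

```text
time_s: 5.03
ee_pos: [0.6334, -0.2229, 0.2199]
eef_rot: [3.136, 0.003, 1.651]
force: [-0.2, -0.6, -2.7]
grip_width: 0.0437
grip_force: 40.0
```

Request:
send_rows(rows=[{"dx": 12, "dy": -2, "dz": 0, "roll": 0, "jaw": 1}, {"dx": 24, "dy": -4, "dz": 0, "roll": 0, "jaw": 1}, {"dx": 35, "dy": -5, "dz": 0, "roll": 0, "jaw": 1}, {"dx": 35, "dy": -5, "dz": 0, "roll": 0, "jaw": 1}, {"dx": 35, "dy": -5, "dz": 0, "roll": 0, "jaw": 1}, {"dx": 35, "dy": -5, "dz": 0, "roll": 0, "jaw": 1}, {"dx": 35, "dy": -5, "dz": 0, "roll": 0, "jaw": 1}, {"dx": 35, "dy": -5, "dz": 0, "roll": 0, "jaw": 1}, {"dx": 35, "dy": -5, "dz": 0, "roll": 0, "jaw": 1}, {"dx": 32, "dy": -5, "dz": 0, "roll": 0, "jaw": 1}, {"dx": 23, "dy": -5, "dz": 0, "roll": 0, "jaw": 1}, {"dx": 12, "dy": -3, "dz": 0, "roll": 0, "jaw": 1}])

```text
time_s: 6.03
ee_pos: [0.5489, 0.1229, 0.2142]
eef_rot: [-3.139, -0.0, 1.654]
force: [0.2, 0.3, -2.9]
grip_width: 0.0433
grip_force: 40.0
```

Request:
send_rows(rows=[{"dx": 0, "dy": 0, "dz": 0, "roll": 0, "jaw": 1}, {"dx": 0, "dy": 0, "dz": 0, "roll": 0, "jaw": 1}])

```text
time_s: 6.2
ee_pos: [0.5503, 0.1201, 0.2147]
eef_rot: [-3.14, 0.0, 1.652]
force: [0.4, -0.7, -3.3]
grip_width: 0.0436
grip_force: 40.0
```

```bash
python3 - <<'E'
from h import *
for n in("wrist","top","scene"):
    c=camera(n); np.savez(n+"2.npz",W=world(c),f=c["frame"])
    if n=="wrist":cv2.imwrite(f"pics/w3.png",cv2.resize(c["frame"][...,::-1],(784,588)))
o=get_obs();print(o["ee_pos"],o["eef_rot"],o["force"])
E
```

```text
[0.55099693 0.11889223 0.21509721] [-3.14109945e+00  1.75062918e-04  1.64994219e+00] [ 0.75927192  0.54310433 -3.85070235]
```

View pics/w3.png

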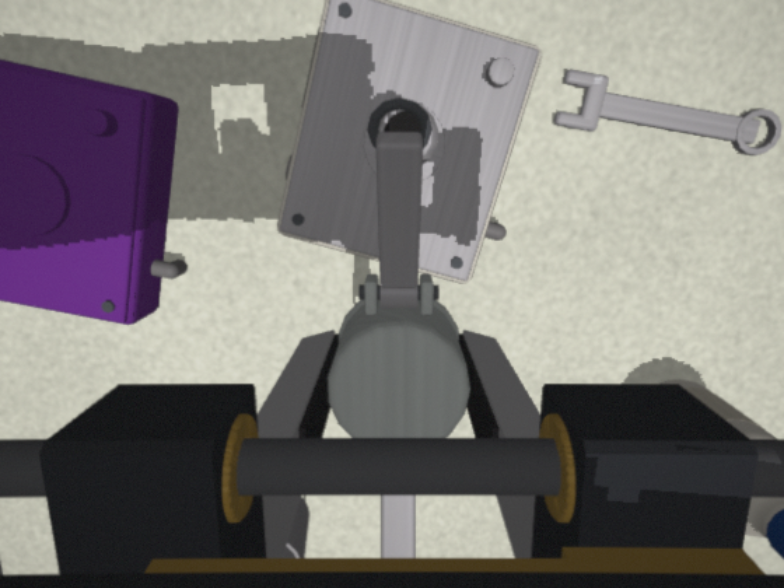

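The wrist view shows the coupler held at (400,380) with its far arm partly covering the stub, whose ring is at about (400,128).

```bash
python3 - <<'E'
from h import *
W=np.load("wrist2.npz")["W"]
def reg(a,b,c,e): return W[int(b/1.4):int(e/1.4),int(a/1.4):int(c/1.4)].reshape(-1,3)
def circ(n,q):
    q=q[~np.isnan(q[:,0])]
    if len(q)<8: print(n,len(q));return
    (x,y),r=cv2.minEnclosingCircle(q[:,:2].astype(np.float32).reshape(-1,1,2)); print(n,len(q),round(x,4),round(y,4),"r",round(r,4),"z",np.percentile(q[:,2],[5,50,95]).round(4),q[:,:2].min(0).round(4),q[:,:2].max(0).round(4))
p=reg(340,70,460,170)
z=p[:,2]; print(np.histogram(z[(z>.06)&(z<.18)],bins=np.arange(.06,.181,.004)))
for lo,hi in((.136,.146),(.148,.158),(.12,.146)): circ("stub%s"%lo,p[(z>lo)&(z<hi)])
p=reg(325,300,475,438); z=p[:,2]; circ("coup",p[(z>.236)&(z<.28)])
for n in("top2","scene2"):
    W=np.load(n+".npz")["W"]; P=W.reshape(-1,3)
    d=np.hypot(P[:,0]-.5455,P[:,1]-.2)<.024
    for lo,hi in((.134,.146),(.148,.158)):
        circ(n+"stub%s"%lo,P[d&(P[:,2]>lo)&(P[:,2]<hi)])
E
```

```text
(array([  0,   0,   0,   0,   0,   0,   0,   0,   0,   0,   0,   0,   0,
         0,   0,   0,   0,   0,  68, 211,   3,  67, 239,   0,   0,   0,
         0,   0,   0,   0]), array([0.06 , 0.064, 0.068, 0.072, 0.076, 0.08 , 0.084, 0.088, 0.092,
       0.096, 0.1  , 0.104, 0.108, 0.112, 0.116, 0.12 , 0.124, 0.128,
       0.132, 0.136, 0.14 , 0.144, 0.148, 0.152, 0.156, 0.16 , 0.164,
       0.168, 0.172, 0.176, 0.18 ]))
stub0.136 214 0.549 0.2007 r 0.0148 z [0.1363 0.138  0.1397] [0.5344 0.189 ] [0.5631 0.212 ]
stub0.148 239 0.5475 0.1997 r 0.0101 z [0.1481 0.1488 0.1498] [0.5379 0.1943] [0.556  0.2096]
stub0.12 282 0.5492 0.2003 r 0.0151 z [0.1346 0.1375 0.1394] [0.5344 0.1877] [0.5632 0.2145]
coup 8089 0.5505 0.1219 r 0.0252 z [0.2409 0.251  0.2522] [0.5267 0.1039] [0.5742 0.1455]
top2stub0.134 9 0.5555 0.1936 r 0.0036 z [0.1364 0.1378 0.1456] [0.5534 0.1908] [0.5599 0.1995]
top2stub0.148 3
scene2stub0.134 68 0.548 0.2041 r 0.0152 z [0.1348 0.1388 0.1446] [0.5342 0.1924] [0.563  0.2175]
scene2stub0.148 36 0.5462 0.202 r 0.0109 z [0.1484 0.1496 0.1512] [0.5381 0.1922] [0.5565 0.2119]
```

Request:
send_rows(rows=[{"dx": 9.6, "dy": 0, "dz": 0, "roll": 0, "jaw": 1}, {"dx": 18, "dy": 1, "dz": 0, "roll": 0, "jaw": 1}, {"dx": 22, "dy": 1, "dz": 0, "roll": 0, "jaw": 1}, {"dx": 20, "dy": 1, "dz": 0, "roll": 0, "jaw": 1}, {"dx": 12, "dy": 0, "dz": 0, "roll": 0, "jaw": 1}, {"dx": 0, "dy": 0, "dz": 10, "roll": 0, "jaw": 1}, {"dx": 0, "dy": 0, "dz": 15, "roll": 0, "jaw": 1}, {"dx": 0, "dy": 0, "dz": 15, "roll": 0, "jaw": 1}, {"dx": 0, "dy": 0, "dz": 8, "roll": 0, "jaw": 1}, {"dx": 0, "dy": 0, "dz": 5, "roll": 0, "jaw": 1}, {"dx": 0, "dy": 0, "dz": 0, "roll": 0, "jaw": 1}, {"dx": 0, "dy": 0, "dz": 0, "roll": 0, "jaw": 1}])

```text
time_s: 7.35
ee_pos: [0.5475, 0.2013, 0.1628]
eef_rot: [3.141, -0.0, 1.651]
force: [-0.2, -0.6, -3.5]
grip_width: 0.0437
grip_force: 40.0
```

```bash
python3 - <<'E'
from h import *
c=camera("scene"); np.savez("s3.npz",W=world(c),f=c["frame"])
f=c["frame"][190:300,270:400]
cv2.imwrite("pics/s3.png",cv2.resize(f[...,::-1],(650,550),interpolation=cv2.INTER_CUBIC))
o=get_obs();print(o["ee_pos"],o["eef_rot"],o["force"])
E
```

```text
[0.54767236 0.20142017 0.16317255] [ 3.14056584e+00 -2.06340901e-04  1.65094985e+00] [ 0.99069883  0.26614906 -3.21011027]
```

View pics/s3.png

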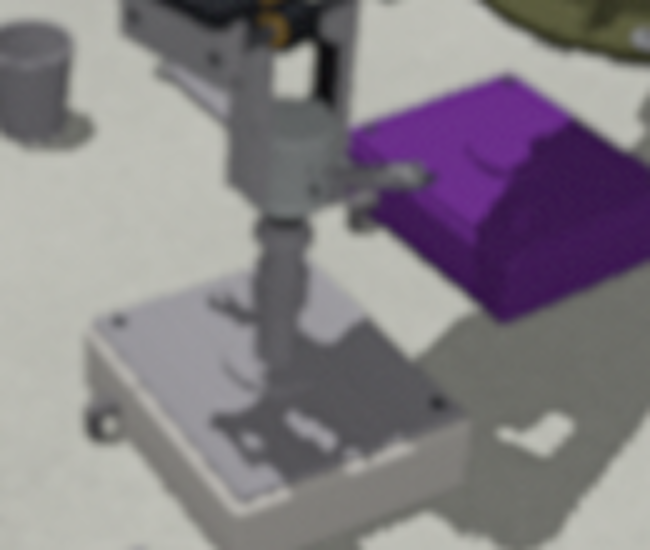

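The crop shows the coupler (about (297,150)) hovering on the stub's line, whose lip is at (283,232). It looks aligned, so I go down by feel.

Request:
send_rows(rows=[{"dx": -0.6, "dy": 0, "dz": 4, "roll": 0, "jaw": 1}, {"dx": 0, "dy": 0, "dz": 4, "roll": 0, "jaw": 1}, {"dx": 0, "dy": 0, "dz": 2, "roll": 0, "jaw": 1}, {"dx": 0, "dy": 0, "dz": 2, "roll": 0, "jaw": 1}, {"dx": 0, "dy": 0, "dz": 2, "roll": 0, "jaw": 1}, {"dx": 0, "dy": 0, "dz": 2, "roll": 0, "jaw": 1}])

```text
time_s: 7.9
ee_pos: [0.5474, 0.201, 0.1463]
eef_rot: [3.142, -0.0, 1.651]
force: [-0.2, -0.5, -3.3]
grip_width: 0.0438
grip_force: 40.0
```

Request:
send_rows(rows=[{"dx": 0, "dy": 0, "dz": 1.5, "roll": 0, "jaw": 1}, {"dx": 0, "dy": 0, "dz": 1.5, "roll": 0, "jaw": 1}, {"dx": 0, "dy": 0, "dz": 1, "roll": 0, "jaw": 1}])

```text
time_s: 8.15
ee_pos: [0.5473, 0.2009, 0.1423]
eef_rot: [-3.141, 0.0, 1.651]
force: [-0.4, 0.2, -2.1]
grip_width: 0.0437
grip_force: 40.0
```

Request:
send_rows(rows=[{"dx": 0, "dy": 0, "dz": 1, "roll": 0, "jaw": 1}, {"dx": 0, "dy": 0, "dz": 1, "roll": 0, "jaw": 1}, {"dx": 0, "dy": 0, "dz": 1, "roll": 0, "jaw": 1}])

```text
time_s: 8.4
ee_pos: [0.5474, 0.201, 0.1394]
eef_rot: [3.141, -0.0, 1.651]
force: [-0.4, -0.2, -4.1]
grip_width: 0.0435
grip_force: 40.0
```

Request:
send_rows(rows=[{"dx": 0, "dy": 0, "dz": 1, "roll": 0, "jaw": 1}, {"dx": 0, "dy": 0, "dz": 1, "roll": 0, "jaw": 1}, {"dx": 0, "dy": 0, "dz": 1, "roll": 0, "jaw": 1}])

```text
time_s: 8.65
ee_pos: [0.5474, 0.2009, 0.1364]
eef_rot: [3.142, -0.0, 1.651]
force: [-0.0, 0.2, -2.7]
grip_width: 0.0436
grip_force: 40.0
```

Request:
send_rows(rows=[{"dx": 0, "dy": 0, "dz": 1, "roll": 0, "jaw": 1}, {"dx": 0, "dy": 0, "dz": 1, "roll": 0, "jaw": 1}, {"dx": 0, "dy": 0, "dz": 1, "roll": 0, "jaw": 1}])

```text
time_s: 8.9
ee_pos: [0.5473, 0.2009, 0.1334]
eef_rot: [-3.142, 0.0, 1.651]
force: [-0.1, -0.2, -3.2]
grip_width: 0.0437
grip_force: 40.0
```

Request:
send_rows(rows=[{"dx": 0, "dy": 0, "dz": 1, "roll": 0, "jaw": 1}, {"dx": 0, "dy": 0, "dz": 1, "roll": 0, "jaw": 1}, {"dx": 0, "dy": 0, "dz": 1, "roll": 0, "jaw": 1}])

```text
time_s: 9.15
ee_pos: [0.5474, 0.2009, 0.1304]
eef_rot: [3.142, -0.0, 1.651]
force: [-0.2, -0.8, -3.0]
grip_width: 0.0435
grip_force: 40.0
```

Request:
send_rows(rows=[{"dx": 0, "dy": 0, "dz": 1, "roll": 0, "jaw": 1}, {"dx": 0, "dy": 0, "dz": 1, "roll": 0, "jaw": 1}, {"dx": 0, "dy": 0, "dz": 1, "roll": 0, "jaw": 1}])

```text
time_s: 9.4
ee_pos: [0.5473, 0.2009, 0.1273]
eef_rot: [-3.142, 0.0, 1.651]
force: [0.3, 0.1, -3.4]
grip_width: 0.0434
grip_force: 40.0
```

Clean entry, no contact yet. Seal contact is expected near TCP z ≈ 0.1215.

Request:
send_rows(rows=[{"dx": 0, "dy": 0, "dz": 1, "roll": 0, "jaw": 1}, {"dx": 0, "dy": 0, "dz": 1, "roll": 0, "jaw": 1}, {"dx": 0, "dy": 0, "dz": 1, "roll": 0, "jaw": 1}])

```text
time_s: 9.65
ee_pos: [0.5474, 0.201, 0.1244]
eef_rot: [3.142, -0.0, 1.651]
force: [-0.3, -0.7, -3.0]
grip_width: 0.044
grip_force: 40.0
```

Request:
send_rows(rows=[{"dx": 0, "dy": 0, "dz": 0.5, "roll": 0, "jaw": 1}, {"dx": 0, "dy": 0, "dz": 0.5, "roll": 0, "jaw": 1}, {"dx": 0, "dy": 0, "dz": 0.5, "roll": 0, "jaw": 1}, {"dx": 0, "dy": 0, "dz": 0.5, "roll": 0, "jaw": 1}])

```text
time_s: 9.98
ee_pos: [0.5474, 0.201, 0.1224]
eef_rot: [3.142, -0.0, 1.651]
force: [-0.8, 0.2, -3.8]
grip_width: 0.0435
grip_force: 40.0
```

Request:
send_rows(rows=[{"dx": 0, "dy": 0, "dz": 0.5, "roll": 0, "jaw": 1}, {"dx": 0, "dy": 0, "dz": 0.5, "roll": 0, "jaw": 1}])

```text
time_s: 10.15
ee_pos: [0.5474, 0.201, 0.1214]
eef_rot: [3.142, -0.0, 1.651]
force: [0.6, -0.1, -2.7]
grip_width: 0.0436
grip_force: 40.0
```

Request:
send_rows(rows=[{"dx": 0, "dy": 0, "dz": 0.5, "roll": 0, "jaw": 1}, {"dx": 0, "dy": 0, "dz": 0.5, "roll": 0, "jaw": 1}])

```text
time_s: 10.32
ee_pos: [0.5474, 0.201, 0.1208]
eef_rot: [3.141, -0.0, 1.651]
force: [-3.5, -1.0, 5.4]
grip_width: 0.0435
grip_force: 40.0
```

Contact is at about 0.121, so home should be at about 0.113.

Request:
send_rows(rows=[{"dx": 0, "dy": 0, "dz": 0.5, "roll": 0, "jaw": 1}, {"dx": 0, "dy": 0, "dz": 0.5, "roll": 0, "jaw": 1}])

```text
time_s: 10.48
ee_pos: [0.5474, 0.201, 0.1206]
eef_rot: [3.141, -0.0, 1.651]
force: [-5.5, -2.0, 10.2]
grip_width: 0.0433
grip_force: 40.0
```

Request:
send_rows(rows=[{"dx": 0, "dy": 0, "dz": 0.5, "roll": 0, "jaw": 1}, {"dx": 0, "dy": 0, "dz": 0.5, "roll": 0, "jaw": 1}])

```text
time_s: 10.65
ee_pos: [0.5474, 0.201, 0.1198]
eef_rot: [3.141, -0.0, 1.651]
force: [-6.6, -2.3, 10.8]
grip_width: 0.0441
grip_force: 40.0
```

Request:
send_rows(rows=[{"dx": 0, "dy": 0, "dz": 0.5, "roll": 0, "jaw": 1}, {"dx": 0, "dy": 0, "dz": 0.5, "roll": 0, "jaw": 1}])

```text
time_s: 10.82
ee_pos: [0.5475, 0.201, 0.1188]
eef_rot: [3.141, -0.0, 1.651]
force: [-7.1, -1.8, 10.4]
grip_width: 0.0439
grip_force: 40.0
```

Request:
send_rows(rows=[{"dx": 0, "dy": -0.3, "dz": 0.5, "roll": 0, "jaw": 1}, {"dx": 0, "dy": 0, "dz": 0.5, "roll": 0, "jaw": 1}])

```text
time_s: 10.98
ee_pos: [0.5474, 0.201, 0.1179]
eef_rot: [3.14, -0.0, 1.651]
force: [-4.3, -1.1, 11.2]
grip_width: 0.0436
grip_force: 40.0
```

Request:
send_rows(rows=[{"dx": 0, "dy": -0.2, "dz": 0.5, "roll": 0, "jaw": 1}, {"dx": 0, "dy": 0, "dz": 0.5, "roll": 0, "jaw": 1}])

```text
time_s: 11.15
ee_pos: [0.5475, 0.201, 0.1171]
eef_rot: [3.139, -0.0, 1.651]
force: [-3.8, -0.8, 10.8]
grip_width: 0.0439
grip_force: 40.0
```

Request:
send_rows(rows=[{"dx": 0, "dy": 0, "dz": 0.5, "roll": 0, "jaw": 1}, {"dx": 0, "dy": 0, "dz": 0.5, "roll": 0, "jaw": 1}])

```text
time_s: 11.32
ee_pos: [0.5475, 0.201, 0.1161]
eef_rot: [3.139, -0.0, 1.651]
force: [-3.7, -2.0, 10.3]
grip_width: 0.0439
grip_force: 40.0
```

Request:
send_rows(rows=[{"dx": 0, "dy": 0, "dz": 0.5, "roll": 0, "jaw": 1}, {"dx": 0, "dy": 0, "dz": 0.5, "roll": 0, "jaw": 1}])

```text
time_s: 11.48
ee_pos: [0.5475, 0.201, 0.115]
eef_rot: [3.139, -0.0, 1.651]
force: [-3.4, -2.0, 10.3]
grip_width: 0.0438
grip_force: 40.0
```

Request:
send_rows(rows=[{"dx": 0, "dy": 0, "dz": 0.5, "roll": 0, "jaw": 1}])

```text
time_s: 11.57
ee_pos: [0.5474, 0.201, 0.1145]
eef_rot: [3.139, -0.0, 1.651]
force: [-3.8, -2.2, 11.3]
grip_width: 0.0438
grip_force: 40.0
```

Request:
send_rows(rows=[{"dx": 0, "dy": 0, "dz": 0.5, "roll": 0, "jaw": 1}])

```text
time_s: 11.65
ee_pos: [0.5475, 0.201, 0.114]
eef_rot: [3.139, -0.0, 1.651]
force: [-3.8, -2.1, 10.9]
grip_width: 0.0433
grip_force: 40.0
```

Request:
send_rows(rows=[{"dx": 0, "dy": 0, "dz": 0.4, "roll": 0, "jaw": 1}])

```text
time_s: 11.73
ee_pos: [0.5474, 0.201, 0.1136]
eef_rot: [3.139, -0.0, 1.651]
force: [-5.4, -1.9, 9.8]
grip_width: 0.0437
grip_force: 40.0
```

Request:
send_rows(rows=[{"dx": 0, "dy": 0, "dz": 0.4, "roll": 0, "jaw": 1}])

```text
time_s: 11.82
ee_pos: [0.5474, 0.201, 0.1132]
eef_rot: [3.139, -0.0, 1.651]
force: [-3.6, -1.7, 10.3]
grip_width: 0.0439
grip_force: 40.0
```

Request:
send_rows(rows=[{"dx": 0, "dy": 0, "dz": 0.3, "roll": 0, "jaw": 1}])

```text
time_s: 11.9
ee_pos: [0.5474, 0.201, 0.1129]
eef_rot: [3.139, -0.0, 1.651]
force: [-4.0, -2.6, 10.8]
grip_width: 0.0438
grip_force: 40.0
```

Request:
send_rows(rows=[{"dx": 0, "dy": 0, "dz": 0.3, "roll": 0, "jaw": 1}])

```text
time_s: 11.98
ee_pos: [0.5475, 0.201, 0.1127]
eef_rot: [3.139, -0.0, 1.651]
force: [-5.5, -3.2, 15.3]
grip_width: 0.0437
grip_force: 40.0
```

The force is rising, so I'm at the stop or nearly there. I'll confirm with two small steps.

Request:
send_rows(rows=[{"dx": 0, "dy": 0, "dz": 0.3, "roll": 0, "jaw": 1}])

```text
time_s: 12.07
ee_pos: [0.5475, 0.201, 0.1127]
eef_rot: [3.139, -0.0, 1.651]
force: [-6.2, -2.8, 16.4]
grip_width: 0.0433
grip_force: 40.0
```

Request:
send_rows(rows=[{"dx": 0, "dy": 0, "dz": 0.2, "roll": 0, "jaw": 1}])

```text
time_s: 12.15
ee_pos: [0.5475, 0.201, 0.1127]
eef_rot: [3.139, -0.0, 1.651]
force: [-7.3, -3.0, 17.7]
grip_width: 0.0434
grip_force: 40.0
```

Request:
send_rows(rows=[{"dx": 0, "dy": 0, "dz": 0.4, "roll": 0, "jaw": 1}])

```text
time_s: 12.23
ee_pos: [0.5475, 0.201, 0.1126]
eef_rot: [3.139, -0.0, 1.651]
force: [-10.7, -3.8, 23.4]
grip_width: 0.0437
grip_force: 40.0
```

Request:
send_rows(rows=[{"dx": 0, "dy": 0, "dz": 0, "roll": 0, "jaw": 1}, {"dx": 0, "dy": 0, "dz": -1, "roll": 0, "jaw": 1}, {"dx": 0, "dy": 0, "dz": 0, "roll": 0, "jaw": 0.2}, {"dx": 0, "dy": 0, "dz": 0, "roll": 0, "jaw": -1}, {"dx": 0, "dy": 0, "dz": 0, "roll": 0, "jaw": -1}, {"dx": 0, "dy": 0, "dz": 0, "roll": 0, "jaw": -1}, {"dx": 0, "dy": 0, "dz": 0, "roll": 0, "jaw": -1}, {"dx": 0, "dy": 0, "dz": 0, "roll": 0, "jaw": -1}, {"dx": 0, "dy": 0, "dz": 0, "roll": 0, "jaw": -1}, {"dx": 0, "dy": 0, "dz": 0, "roll": 0, "jaw": -1}])

```text
time_s: 13.07
ee_pos: [0.5468, 0.2009, 0.1111]
eef_rot: [-3.141, 0.0, 1.651]
force: [-0.3, -0.6, -0.3]
grip_width: 0.0869
grip_force: 0.0
```

Request:
send_rows(rows=[{"dx": 0, "dy": 0, "dz": -4, "roll": 0, "jaw": -1}, {"dx": 0, "dy": 0, "dz": -8, "roll": 0, "jaw": -1}, {"dx": 0, "dy": 0, "dz": -15, "roll": 0, "jaw": -1}, {"dx": 0, "dy": 0, "dz": -20, "roll": 0, "jaw": -1}, {"dx": 0, "dy": 0, "dz": -20, "roll": 0, "jaw": -1}, {"dx": 0, "dy": 0, "dz": -10, "roll": 0, "jaw": -1}, {"dx": 0, "dy": 0, "dz": 0, "roll": 0, "jaw": -1}, {"dx": 0, "dy": 0, "dz": 0, "roll": 4.8, "jaw": -1}])

```text
time_s: 13.73
ee_pos: [0.5469, 0.2009, 0.1882]
eef_rot: [3.141, -0.0, 1.569]
force: [-0.2, -0.5, -0.6]
grip_width: 0.0938
grip_force: 0.0
```

Request:
send_rows(rows=[{"dx": 0, "dy": 0, "dz": 0, "roll": 7.1, "jaw": -1}, {"dx": 0, "dy": 0, "dz": 0, "roll": 7.1, "jaw": -1}, {"dx": 0, "dy": 0, "dz": 0, "roll": 7.1, "jaw": -1}, {"dx": 0, "dy": 0, "dz": 0, "roll": 7.1, "jaw": -1}, {"dx": 0, "dy": 0, "dz": 0, "roll": 7.1, "jaw": -1}, {"dx": 0, "dy": 0, "dz": 0, "roll": 7.1, "jaw": -1}, {"dx": 0, "dy": 0, "dz": 0, "roll": 7.1, "jaw": -1}, {"dx": 0, "dy": 0, "dz": 0, "roll": 7.1, "jaw": -1}, {"dx": 0, "dy": 0, "dz": 0, "roll": 7.1, "jaw": -1}, {"dx": 0, "dy": 0, "dz": 0, "roll": 7.1, "jaw": -1}, {"dx": 0, "dy": 0, "dz": 0, "roll": 7.1, "jaw": -1}, {"dx": 0, "dy": 0, "dz": 0, "roll": 7.1, "jaw": -1}])

```text
time_s: 14.73
ee_pos: [0.5465, 0.2008, 0.187]
eef_rot: [3.141, 0.001, 0.074]
force: [0.2, 0.1, -0.1]
grip_width: 0.0943
grip_force: 0.0
```

Request:
send_rows(rows=[{"dx": 0, "dy": 0, "dz": 0, "roll": 0, "jaw": -1}, {"dx": 0, "dy": 0, "dz": 0, "roll": 0, "jaw": -1}])

```text
time_s: 14.9
ee_pos: [0.5466, 0.2008, 0.1873]
eef_rot: [3.141, 0.001, 0.084]
force: [0.2, -0.4, 0.3]
grip_width: 0.0937
grip_force: 0.0
```

```bash
python3 - <<'E'
from h import *
c=camera("wrist"); W=world(c); np.savez("w4.npz",W=W,f=c["frame"])
cv2.imwrite("pics/w4.png",cv2.resize(c["frame"][...,::-1],(784,588)))
P=W.reshape(-1,3)
a=np.array([-np.sin(.08),np.cos(.08)])
r=P[:,:2]-[.547,.201]; s=r@a; t=r@[a[1],-a[0]]
for lo in (-80,-70,-60,-50,-40,-30,30,40,50,60,70,80):
    m=(s>lo/1e3-.003)&(s<lo/1e3+.003)&(abs(t)<.012)&(P[:,2]>.10)&(P[:,2]<.17)
    if m.sum()>5: print(lo,m.sum(),"t",np.median(t[m]).round(4),"z",np.median(P[m,2]).round(4))
m=(P[:,2]>.144)&(P[:,2]<.156)&(np.hypot(*r.T)<.03)
if m.sum()>20: print("top",cv2.minEnclosingCircle(P[m,:2].astype(np.float32).reshape(-1,1,2)),np.median(P[m,2]),P[m].min(0),P[m].max(0))
o=get_obs();print(o["ee_pos"],o["eef_rot"],o["force"])
E
```

```text
-80 113 t 0.0046 z 0.14
-70 205 t 0.0017 z 0.143
-60 198 t 0.0016 z 0.1404
-50 191 t 0.0015 z 0.1377
-40 188 t 0.0016 z 0.1349
-30 280 t 0.0013 z 0.1327
30 263 t 0.002 z 0.1341
40 208 t 0.0018 z 0.1405
50 225 t 0.0019 z 0.1463
60 208 t 0.0028 z 0.1521
70 202 t 0.0031 z 0.157
80 131 t 0.0015 z 0.1554
top ((0.5479281544685364, 0.20029792189598083), 0.021926334127783775) 0.1491558136058903 [0.52616543 0.17881852 0.14405677] [0.56959286 0.22192207 0.1513925 ]
[0.54664389 0.20084389 0.18749323] [3.14140154e+00 9.26287044e-04 8.50794778e-02] [ 0.49396719  0.9257616  -0.65218128]
```

View pics/w4.png

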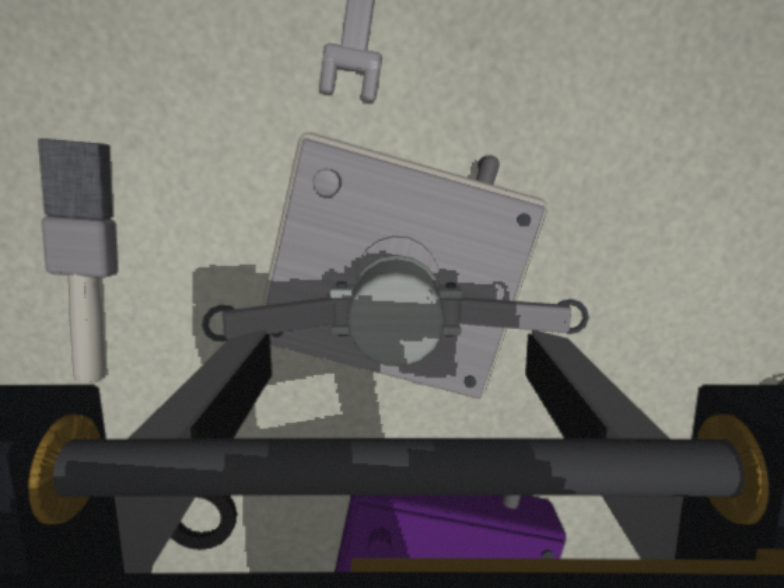

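The view shows the coupler seated at (397,310) with the fingers spanning both arms, the left tip at (222,322) and the right at (572,317). A 1.4 mm centring move, then press both arms down together.

Request:
send_rows(rows=[{"dx": 1.4, "dy": 0.2, "dz": 5, "roll": 0, "jaw": -1}, {"dx": 0, "dy": 0, "dz": 8, "roll": 0, "jaw": -1}, {"dx": 0, "dy": 0, "dz": 8, "roll": 0, "jaw": -1}, {"dx": 0, "dy": 0, "dz": 5, "roll": 0, "jaw": -1}, {"dx": 0, "dy": 0, "dz": 3, "roll": 0, "jaw": -1}, {"dx": 0, "dy": 0, "dz": 2, "roll": 0, "jaw": -1}, {"dx": 0, "dy": 0, "dz": 2, "roll": 0, "jaw": -1}, {"dx": 0, "dy": 0, "dz": 2, "roll": 0, "jaw": -1}])

```text
time_s: 15.62
ee_pos: [0.5484, 0.2008, 0.1532]
eef_rot: [-3.141, -0.0, 0.081]
force: [-0.2, 0.8, 1.1]
grip_width: 0.0939
grip_force: 0.0
```

Request:
send_rows(rows=[{"dx": 0, "dy": 0, "dz": 2, "roll": 0, "jaw": -1}, {"dx": 0, "dy": 0, "dz": 2, "roll": 0, "jaw": -1}, {"dx": 0, "dy": 0, "dz": 2, "roll": 0, "jaw": -1}])

```text
time_s: 15.87
ee_pos: [0.5483, 0.2008, 0.1471]
eef_rot: [-3.142, -0.0, 0.08]
force: [-0.5, 0.0, 0.3]
grip_width: 0.0939
grip_force: 0.0
```

Request:
send_rows(rows=[{"dx": 0, "dy": 0, "dz": 2, "roll": 0, "jaw": -1}, {"dx": 0, "dy": 0, "dz": 2, "roll": 0, "jaw": -1}, {"dx": 0, "dy": 0, "dz": 2, "roll": 0, "jaw": -1}])

```text
time_s: 16.12
ee_pos: [0.5484, 0.2009, 0.1413]
eef_rot: [-3.141, -0.001, 0.08]
force: [-0.4, -0.6, 6.5]
grip_width: 0.0939
grip_force: 2.4
```

Request:
send_rows(rows=[{"dx": 0, "dy": 0, "dz": 2, "roll": 0, "jaw": -1}, {"dx": 0, "dy": 0, "dz": 2, "roll": 0, "jaw": -1}, {"dx": 0, "dy": 0, "dz": 2, "roll": 0, "jaw": -1}])

```text
time_s: 16.37
ee_pos: [0.5488, 0.201, 0.136]
eef_rot: [-3.141, -0.002, 0.08]
force: [-0.3, 0.5, 7.3]
grip_width: 0.0944
grip_force: 3.4
```

Request:
send_rows(rows=[{"dx": 0, "dy": 0, "dz": 2, "roll": 0, "jaw": -1}, {"dx": 0, "dy": 0, "dz": 2, "roll": 0, "jaw": -1}, {"dx": 0, "dy": 0, "dz": 2, "roll": 0, "jaw": -1}])

```text
time_s: 16.62
ee_pos: [0.5488, 0.2011, 0.13]
eef_rot: [-3.141, -0.002, 0.08]
force: [-0.4, 0.6, 7.7]
grip_width: 0.0937
grip_force: 3.7
```

Request:
send_rows(rows=[{"dx": 0, "dy": 0, "dz": 2, "roll": 0, "jaw": -1}, {"dx": 0, "dy": 0, "dz": 2, "roll": 0, "jaw": -1}, {"dx": 0, "dy": 0, "dz": 2, "roll": 0, "jaw": -1}])

```text
time_s: 16.87
ee_pos: [0.5488, 0.2011, 0.1239]
eef_rot: [-3.141, -0.002, 0.081]
force: [-0.4, 0.6, 7.6]
grip_width: 0.094
grip_force: 3.0
```

Request:
send_rows(rows=[{"dx": 0, "dy": 0, "dz": 2, "roll": 0, "jaw": -1}, {"dx": 0, "dy": 0, "dz": 2, "roll": 0, "jaw": -1}, {"dx": 0, "dy": 0, "dz": 2, "roll": 0, "jaw": -1}])

```text
time_s: 17.12
ee_pos: [0.5488, 0.201, 0.118]
eef_rot: [-3.141, -0.002, 0.08]
force: [-0.1, -0.5, 6.4]
grip_width: 0.0941
grip_force: 2.8
```

```bash
python3 - <<'E'
from h import *
c=camera("scene")
f=c["frame"][160:290,250:400]
cv2.imwrite("pics/s5.png",cv2.resize(f[...,::-1],(690,598),interpolation=cv2.INTER_CUBIC))
W=world(camera("wrist"));P=W.reshape(-1,3)
a=np.array([-np.sin(.08),np.cos(.08)])
r=P[:,:2]-[.548,.2005]; s=r@a; t=r@[a[1],-a[0]]
for lo in range(-90,91,6):
    m=(s>lo/1e3-.003)&(s<lo/1e3+.003)&(abs(t-.003)<.006)&(P[:,2]>.065)&(P[:,2]<.16)
    if m.sum()>5: print(lo,m.sum(),"z",np.percentile(P[m,2],[10,50,90]).round(4))
o=get_obs();print(o["ee_pos"],o["force"])
E
```

```text
-72 122 z [0.0932 0.1011 0.1031]
-66 97 z [0.0957 0.1016 0.1054]
-60 25 z [0.1014 0.1041 0.1061]
-48 868 z [0.1183 0.1388 0.1564]
-42 224 z [0.1171 0.1209 0.123 ]
-36 234 z [0.1207 0.125  0.127 ]
-30 221 z [0.1273 0.1319 0.1339]
-24 260 z [0.1313 0.1329 0.1346]
-18 365 z [0.1476 0.1491 0.1499]
-12 362 z [0.1484 0.1492 0.15  ]
-6 367 z [0.1485 0.1492 0.1499]
0 357 z [0.1485 0.1492 0.15  ]
6 356 z [0.1485 0.1492 0.15  ]
12 367 z [0.1484 0.1491 0.1499]
18 355 z [0.147  0.149  0.1499]
24 256 z [0.1317 0.1329 0.1344]
30 207 z [0.1269 0.1318 0.1337]
36 234 z [0.1194 0.124  0.1261]
42 240 z [0.1159 0.1197 0.1227]
48 739 z [0.1214 0.1414 0.1565]
54 11 z [0.1026 0.1032 0.1049]
60 61 z [0.0985 0.1036 0.1061]
66 145 z [0.0929 0.1001 0.1029]
72 69 z [0.0895 0.0986 0.1002]
[0.54873806 0.20094888 0.11762387] [1.09671883 0.22847587 4.16723329]
```

View pics/s5.png

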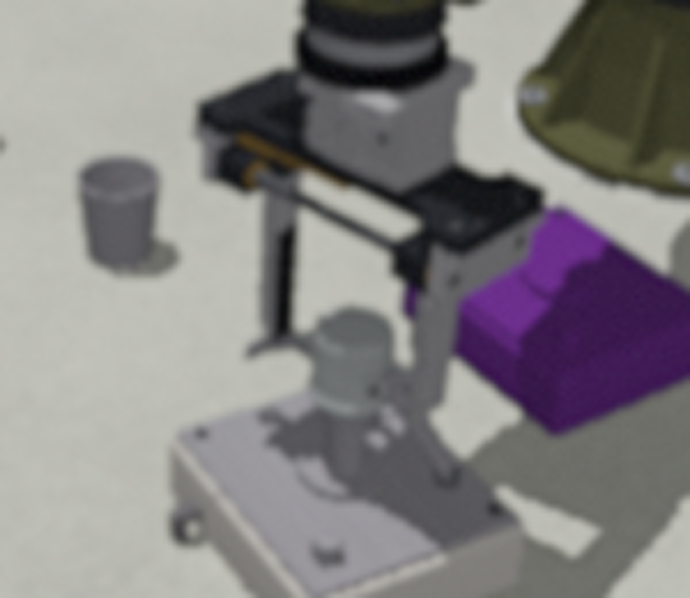

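The scene crop shows both arms going down evenly under the fingers (left (270,345), right (440,465)), and the depth profile is symmetric. I continue down.

Request:
send_rows(rows=[{"dx": 0, "dy": 0, "dz": 2, "roll": 0, "jaw": -1}, {"dx": 0, "dy": 0, "dz": 2, "roll": 0, "jaw": -1}, {"dx": 0, "dy": 0, "dz": 2, "roll": 0, "jaw": -1}, {"dx": 0, "dy": 0, "dz": 2, "roll": 0, "jaw": -1}])

```text
time_s: 17.55
ee_pos: [0.5488, 0.201, 0.1098]
eef_rot: [-3.141, -0.002, 0.08]
force: [-0.6, -0.0, 5.7]
grip_width: 0.0942
grip_force: 2.4
```

Request:
send_rows(rows=[{"dx": 0, "dy": 0, "dz": 2, "roll": 0, "jaw": -1}, {"dx": 0, "dy": 0, "dz": 2, "roll": 0, "jaw": -1}, {"dx": 0, "dy": 0, "dz": 2, "roll": 0, "jaw": -1}])

```text
time_s: 17.8
ee_pos: [0.5487, 0.201, 0.1036]
eef_rot: [-3.141, -0.001, 0.08]
force: [-0.1, -0.6, 5.4]
grip_width: 0.094
grip_force: 2.0
```

Request:
send_rows(rows=[{"dx": 0, "dy": 0, "dz": 2, "roll": 0, "jaw": -1}, {"dx": 0, "dy": 0, "dz": 2, "roll": 0, "jaw": -1}, {"dx": 0, "dy": 0, "dz": 2, "roll": 0, "jaw": -1}])

```text
time_s: 18.05
ee_pos: [0.5484, 0.2009, 0.0971]
eef_rot: [-3.141, -0.0, 0.08]
force: [-0.6, 0.6, 4.3]
grip_width: 0.0939
grip_force: 1.8
```

Now I close the fingers gradually at low grip force.

Request:
send_rows(rows=[{"dx": 0, "dy": 0, "dz": 0, "roll": 0, "jaw": -0.93}, {"dx": 0, "dy": 0, "dz": 0, "roll": 0, "jaw": -0.86}, {"dx": 0, "dy": 0, "dz": 0, "roll": 0, "jaw": -0.8}, {"dx": 0, "dy": 0, "dz": 0, "roll": 0, "jaw": -0.74}, {"dx": 0, "dy": 0, "dz": 0, "roll": 0, "jaw": -0.68}, {"dx": 0, "dy": 0, "dz": 0, "roll": 0, "jaw": -0.62}, {"dx": 0, "dy": 0, "dz": 0, "roll": 0, "jaw": -0.56}, {"dx": 0, "dy": 0, "dz": 0, "roll": 0, "jaw": -0.5}], force=8)

```text
time_s: 18.72
ee_pos: [0.5482, 0.2008, 0.097]
eef_rot: [3.142, 0.0, 0.08]
force: [0.7, -0.6, -2.1]
grip_width: 0.0716
grip_force: 2.5
```

Request:
send_rows(rows=[{"dx": 0, "dy": 0, "dz": 0, "roll": 0, "jaw": -0.45}, {"dx": 0, "dy": 0, "dz": 0, "roll": 0, "jaw": -0.4}, {"dx": 0, "dy": 0, "dz": 0, "roll": 0, "jaw": -0.35}, {"dx": 0, "dy": 0, "dz": 0, "roll": 0, "jaw": -0.3}, {"dx": 0, "dy": 0, "dz": 0, "roll": 0, "jaw": -0.25}, {"dx": 0, "dy": 0, "dz": 0, "roll": 0, "jaw": -0.2}, {"dx": 0, "dy": 0, "dz": 0, "roll": 0, "jaw": -0.1}, {"dx": 0, "dy": 0, "dz": 0, "roll": 0, "jaw": 0}, {"dx": 0, "dy": 0, "dz": 0, "roll": 0, "jaw": 0}, {"dx": 0, "dy": 0, "dz": 0, "roll": 0, "jaw": 0}])

```text
time_s: 19.55
ee_pos: [0.5482, 0.2008, 0.097]
eef_rot: [3.142, 0.0, 0.08]
force: [-1.5, 1.9, -7.0]
grip_width: 0.0596
grip_force: 8.0
```

Request:
send_rows(rows=[{"dx": 0, "dy": 0, "dz": 0, "roll": 0, "jaw": 0}, {"dx": 0, "dy": 0, "dz": 0, "roll": 0, "jaw": 0}, {"dx": 0, "dy": 0, "dz": 0, "roll": 0, "jaw": 0}], force=14)

```text
time_s: 19.8
ee_pos: [0.5482, 0.2008, 0.097]
eef_rot: [3.142, 0.0, 0.08]
force: [-0.2, 0.8, -7.3]
grip_width: 0.0595
grip_force: 14.0
```

Request:
send_rows(rows=[{"dx": 0, "dy": 0, "dz": 0, "roll": 0, "jaw": -0.6}, {"dx": 0, "dy": 0, "dz": 0, "roll": 0, "jaw": -1}, {"dx": 0, "dy": 0, "dz": 0, "roll": 0, "jaw": -1}, {"dx": 0, "dy": 0, "dz": 0, "roll": 0, "jaw": -1}, {"dx": 0, "dy": 0, "dz": 0, "roll": 0, "jaw": -1}, {"dx": 0, "dy": 0, "dz": -10, "roll": 0, "jaw": -1}, {"dx": 0, "dy": 0, "dz": -20, "roll": 0, "jaw": -1}, {"dx": 0, "dy": 0, "dz": -25, "roll": 0, "jaw": -1}, {"dx": 0, "dy": 0, "dz": -25, "roll": 0, "jaw": -1}, {"dx": 0, "dy": 0, "dz": -25, "roll": 0, "jaw": -1}, {"dx": 0, "dy": 0, "dz": 0, "roll": 0, "jaw": -1}, {"dx": 0, "dy": 0, "dz": 0, "roll": 0, "jaw": -1}])

```text
time_s: 20.8
ee_pos: [0.5487, 0.2009, 0.204]
eef_rot: [-3.141, -0.003, 0.08]
force: [0.6, -0.4, -0.6]
grip_width: 0.094
grip_force: 0.0
```

```bash
python3 - <<'E'
from h import *
c=camera("scene")
f=c["frame"][160:290,250:400]
cv2.imwrite("pics/s6.png",cv2.resize(f[...,::-1],(690,598),interpolation=cv2.INTER_CUBIC))
W=world(camera("wrist"));P=W.reshape(-1,3)
a=np.array([-np.sin(.08),np.cos(.08)])
r=P[:,:2]-[.548,.2005]; s=r@a; t=r@[a[1],-a[0]]
m=(abs(t-.001)<.005)&(P[:,2]>.06)&(P[:,2]<.16)&(abs(s)<.1)
for z in np.arange(.06,.155,.01):
    k=m&(abs(P[:,2]-z)<.005)
    if k.sum(): print(z.round(3),k.sum(),s[k].min().round(4),s[k].max().round(4))
k=m&(P[:,2]>.146);print("topz",np.median(P[k,2]))
o=get_obs();print(o["ee_pos"],o["force"])
E
```

```text
0.07 2 -0.031 0.0278
0.08 42 -0.0309 0.0279
0.09 36 -0.0305 0.0273
0.1 9 -0.0273 0.0242
0.13 377 -0.0334 0.0301
0.14 2 -0.0226 0.0223
0.15 949 -0.0232 0.02
topz 0.14920775168744896
[0.54792829 0.20070973 0.20159746] [ 0.44135898  0.50968048 -0.19269626]
```

View pics/s6.png

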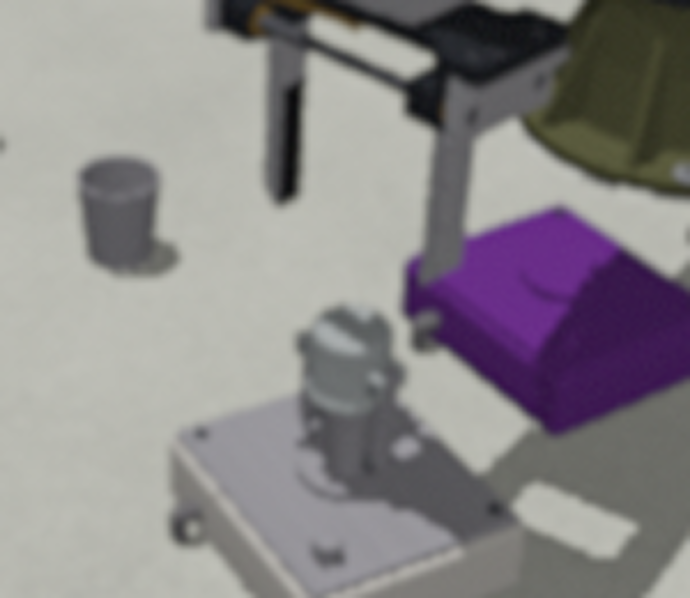

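The crop shows the coupler capped on the stub at (347,360), both arms hanging down its sides, and the gripper clear above. The depth data agrees: the arms are at about ±29 mm and vertical, and the coupler's height has not changed.

```bash
python3 -c "
from station import *
print(hand_in())"
```

```text
the job is handed in; nothing more can be done
None
```

The coupler is pushed fully home on the stub, both cam arms hang straight down against its sides, the gripper has let go, and the job is handed in; the judge's verdict was not shown.

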